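# Build the second, interlocking layer of a drying stack of wood blanks

### The job

Stack the three loose dark blanks, lying flat, as a second layer on the pallet's first layer, in the same pattern turned end for end: one crosswise over the outer ends of the first layer's pair (the ends away from its crosswise blank), and the other two side by side bridging from that pair to the first layer's crosswise blank. Keep the new layer's outer edges flush with the layer below and the gaps the same, and do not shift the first layer or disturb the glue bottle, block plane, tape or sanding block.

Things in the scene. Friction and masses are not known exactly. Their poses are not given: they have to be found in the camera images.
- pallet: Small slatted wooden drying pallet, fixed to the bench, 230 mm (its x axis) x 146 mm (its y axis), deck 24 mm above the bench; origin at the centre of its underside, z up. On its deck lies the first layer (214 mm along x, 130 mm along y, centred on the pallet, top 60 mm above the bench): at its -x end a pair of blanks 38 mm apart, both lying along x; at its +x end, 38 mm beyond the pair, one blank lying crosswise, along y.
- place_cross (a point): Centre of the place in the second layer, 78 mm above the bench, for the crosswise blank (lying along the pallet's y axis): over the ends of the first layer's pair, flush with the pallet layer's -x end. Its axes are the pallet's.
- place_left (a point): Centre of the second layer's +y place of the pair, 78 mm above the bench; the blank lies along the pallet's x axis, its far end flush with the outer side of the first layer's crosswise blank, its outer side flush with the first layer. Its axes are the pallet's.
- place_right (a point): The same for the -y place of the pair; 38 mm free between the two.
- rest: Plywood sloping rest, fixed to the bench, 150 mm deep x 170 mm wide, 127 mm high (160 mm with its blanks); origin at the centre of its underside. It carries two blanks. Its face rises 35 degrees towards its own +x side, which points more or less to the robot's right; two stop ribs, 10 mm wide and 8 mm high, run across it along y. A blank lies flat on the slope above each rib, its lower long side against the rib; about 34 mm is free between the lower blank and the upper rib.
- blank_1_mid (a point): Centre of a loose dark wood blank with red wax-sealed ends, 46 mm wide (its own x axis) x 130 mm long (its y axis) x 36 mm thick (its z axis), about 0.13 to 0.25 kg; at the start flat on the sloping rest against its lower rib, so tilted 35 degrees. The three dark blanks are alike. Axes are the blank's own.
- blank_2_mid (a point): Centre of a loose dark wood blank with red wax-sealed ends, 46 mm wide (its own x axis) x 130 mm long (its y axis) x 36 mm thick (its z axis), about 0.13 to 0.25 kg; at the start flat on the sloping rest against its upper rib, so tilted 35 degrees. The three dark blanks are alike. Axes are the blank's own.
- blank_3_mid (a point): Centre of a loose dark wood blank with red wax-sealed ends, 46 mm wide (its own x axis) x 130 mm long (its y axis) x 36 mm thick (its z axis), about 0.13 to 0.25 kg; at the start lying flat on the bench between the pallet and the rest. The three dark blanks are alike. Axes are the blank's own.
- base_left_mid (a point): Centre of a light wood blank with red ends of the first layer, the +y one of the pair, loose on the pallet; 46 mm wide (its own x axis) x 130 mm long (its y axis) x 36 mm thick (its z axis), about 0.13 to 0.25 kg.
- base_right_mid (a point): Centre of a light wood blank with red ends of the first layer, the -y one of the pair, loose on the pallet; 46 mm wide (its own x axis) x 130 mm long (its y axis) x 36 mm thick (its z axis), about 0.13 to 0.25 kg.
- base_cross_mid (a point): Centre of a light wood blank with red ends of the first layer, the crosswise one, loose on the pallet; 46 mm wide (its own x axis) x 130 mm long (its y axis) x 36 mm thick (its z axis), about 0.13 to 0.25 kg.
- glue_bottle: Bystander: standing glue bottle with a red cap, 58 mm across, 164 mm high, origin at the centre of its foot.
- block_plane: Bystander: metal block plane, 51 x 160 (along its y) x 48 mm high, origin at the centre of its underside.
- masking_tape: Bystander: roll of cream tape lying flat, 96 mm across, 25 mm high, origin at the centre of its underside.
- sand_block: Bystander: brown sanding block, 45 x 85 (along its y) x 28 mm high, origin at the centre of its underside.
Not all that is in view belongs to the job. Leave any pink look-alike of the part that bears blank_2_mid alone.

How it is judged:
At the end, for the whole second after the job is handed in: Each of the three places of the second layer holds one dark blank (any of them), its centre within 16 mm sideways and 5 mm in height of the place's centre, turned within 0.17 rad of the pattern (either way round) and flat within 0.09 rad (((horizontal distance between blank_1_mid and place_cross below 0.016 m and z of blank_1_mid in the frame of place_cross between -0.005 and 0.005 m and angle between the x axis of blank_1_mid and the x axis of pallet, either way round below 0.17 rad and angle between the z axis of blank_1_mid and the z axis of pallet, either way round below 0.09 rad) or (horizontal distance between blank_2_mid and place_cross below 0.016 m and z of blank_2_mid in the frame of place_cross between -0.005 and 0.005 m and angle between the x axis of blank_2_mid and the x axis of pallet, either way round below 0.17 rad and angle between the z axis of blank_2_mid and the z axis of pallet, either way round below 0.09 rad) or (horizontal distance between blank_3_mid and place_cross below 0.016 m and z of blank_3_mid in the frame of place_cross between -0.005 and 0.005 m and angle between the x axis of blank_3_mid and the x axis of pallet, either way round below 0.17 rad and angle between the z axis of blank_3_mid and the z axis of pallet, either way round below 0.09 rad)) and ((horizontal distance between blank_1_mid and place_left below 0.016 m and z of blank_1_mid in the frame of place_left between -0.005 and 0.005 m and angle between the x axis of blank_1_mid and the y axis of pallet, either way round below 0.17 rad and angle between the z axis of blank_1_mid and the z axis of pallet, either way round below 0.09 rad) or (horizontal distance between blank_2_mid and place_left below 0.016 m and z of blank_2_mid in the frame of place_left between -0.005 and 0.005 m and angle between the x axis of blank_2_mid and the y axis of pallet, either way round below 0.17 rad and angle between the z axis of blank_2_mid and the z axis of pallet, either way round below 0.09 rad) or (horizontal distance between blank_3_mid and place_left below 0.016 m and z of blank_3_mid in the frame of place_left between -0.005 and 0.005 m and angle between the x axis of blank_3_mid and the y axis of pallet, either way round below 0.17 rad and angle between the z axis of blank_3_mid and the z axis of pallet, either way round below 0.09 rad)) and ((horizontal distance between blank_1_mid and place_right below 0.016 m and z of blank_1_mid in the frame of place_right between -0.005 and 0.005 m and angle between the x axis of blank_1_mid and the y axis of pallet, either way round below 0.17 rad and angle between the z axis of blank_1_mid and the z axis of pallet, either way round below 0.09 rad) or (horizontal distance between blank_2_mid and place_right below 0.016 m and z of blank_2_mid in the frame of place_right between -0.005 and 0.005 m and angle between the x axis of blank_2_mid and the y axis of pallet, either way round below 0.17 rad and angle between the z axis of blank_2_mid and the z axis of pallet, either way round below 0.09 rad) or (horizontal distance between blank_3_mid and place_right below 0.016 m and z of blank_3_mid in the frame of place_right between -0.005 and 0.005 m and angle between the x axis of blank_3_mid and the y axis of pallet, either way round below 0.17 rad and angle between the z axis of blank_3_mid and the z axis of pallet, either way round below 0.09 rad))); the robot touches nothing.
It fails at once if a first-layer blank is shifted by more than 15 mm (distance of any of base_left_mid, base_right_mid, base_cross_mid from where it was at the start of the episode above 0.015 m).
It fails at once if the glue bottle, block plane, roll of tape or sanding block is moved by more than 25 mm or knocked over (distance of any of glue_bottle, block_plane, masking_tape, sand_block from where it was at the start of the episode above 0.025 m or angle between glue_bottle's own z axis and vertical above 0.4 rad).
It also fails if it takes over 72 s, if anything falls off the work surface, if the arm or the gripper's body presses on something with over 40 N, if the wrist force passes 120 N, or if a joint passes its speed limit or range.

### The arm

A 6-joint arm with a two-finger parallel gripper is mounted at the origin on a cart in front of the work surface, level with it; the furniture and walls round the work are solid. World frame = base frame: x ahead of the robot, y to its left, z up, the work surface at z = 0. Lengths are in m, angles in rad, forces in N, time in s.
With the tool pointing down it reaches from about 0.275 to 0.75 m from the base axis. Payload 10.2 kg.
Tool frame: the origin (TCP) lies midway between the tips of the shut fingers; the grasp point (between the pads) lies 19 mm behind it; z points along the fingers, y is the direction in which the jaws open and shut (so a half turn about z gives the same grasp; the last joint's range is limited). The gripper opens to 88 mm and grips with 3 to 60 N. Pads are 18 mm wide; open, the fingers measure 123 mm over their backs; the gripper's body (75 mm by 187 mm) begins 45 mm behind the grasp point.
Start: joints at [-0.223, 0.313, 1.498, -0, 1.331, -0.223], TCP at [0.525, -0, 0.239] pointing down, gripper open.
Joint ranges: [-2.94, 2.94], [-0.97, 2.17], [0.19, 2.56], [-1.23, 4.37], [0.02, 3.11], [-2.88, 2.88]. Speed limits (rad/s): [2.39, 2.39, 3.01, 3.14, 3.14, 3.14].

### API

Orientations are given as [roll, pitch, yaw] about the fixed x, y, z axes, in that order (R = Rz(yaw) Ry(pitch) Rx(roll)).
In Python, from cell import env gives the robot as it stands. The module is installed in compiled form; this text tells all that it offers.
- The arm moves only by the tool jog_arm, never from a script. Its argument "steps" is a list that holds one entry, the list of rows, each a list of 7 numbers: the turn, a rotation vector about the tool's x, y, z in degrees, then the shift along the tool's x, y, z in mm, then the closure in counts, from 0 (fully open) to 255 (shut). In form: [[[rx, ry, rz, tx, ty, tz, claw], ...]]. A call has 1 to 5 rows; each row is the pose to reach, as a shift and turn from the pose commanded when the call began, along the tool's axes at that moment; what a row does not reach only later rows make up. A row lasts 1/12 s, in which the tool goes at most 41.7 mm and 7.16 degrees, less where a joint would pass 70% of its speed; a pose out of reach is approached as far as the arm can. A call with a gripper value outside its range is refused whole. The fingers move at their own pace and stop on an object; "force" is the grip in N (left out, the last holds). Time passes only in rows, so rows that repeat a pose let the fingers close. It gives the time, the measured TCP pose, the force and the opening at its end, in the units of the state.
- env.read_state(): the state, without advancing time (a new reading comes with each control period).
- env.snapshot(name): name is "scene" or "side" or "wrist"; returns a dict with "color" (400x640x3 uint8, blue, green, red), "mtx" (3x3 intrinsics, pixels), "R" (3x3) and "t" (3): a world point X has camera coordinates R X + t; the wrist camera has in their place "tool_from_camera" (4x4, takes a point from camera to tool coordinates, whose origin is the TCP and whose axes are the flange's). Camera axes: x right, y down, z forward; pixel columns grow to the right and rows downward; lengths in m; the calibration is good to about 2 mm. A picture is of the moment at which its call begins: read the wrist's pose just before it. There is no depth.
- env.hand_in(): hands the job in, once; it reports no verdict.
The state is a dict: "time": time; "joints": joint angles; "joint_velocities": joint speeds; "effort": joint torques, N m; "ee_pos": TCP position; "eef_rot": TCP orientation; "ft_force": force on the tool from outside, world axes, zero at the start; "torque": the same for the moment, N m; "width": opening from 0.0 (shut) to 1.0 (fully open).
Only numpy, scipy, OpenCV 4.12 (cv2) and the standard library are available. Lean on these libraries where they do the work, as an engineer would, in place of code of your own. Each camera call takes 0.05 s, during which the arm holds its last target. There are 200 camera calls.

## Working session

There is one attempt and no reset: what is moved stays moved. The work goes in short steps, Python scripts to look and compute and a tool call to move; the robot and the scene stay as the last step left them, time stands still between calls to the robot, and variables do not carry over. Pictures are saved under pics/ and viewed, about 8 in all and at most 12, crops included, and the job is handed in when it is done.

Besides the shell and the picture viewer there is one more tool, called after "Call:" in YAML: its name, and indented under it one key for each argument. jog_arm: Moves the arm, as the interface text tells. Its arguments: {"type":"object","properties":{"steps":{"type":"array"},"force":{"type":"number"}},"required":["steps"]}

```bash
mkdir -p pics
python3 - <<'E'
from cell import env
import cv2,pickle
s=env.read_state();print(s)
d={n:env.snapshot(n) for n in("scene","side","wrist")}
pickle.dump((s,d),open('s0.pkl','wb'))
for n in d: cv2.imwrite(f'pics/{n}0.png',d[n]['color'])
print({n:{k:v.round(3).tolist() for k,v in d[n].items() if k!='color'} for n in d})
E
```

```text
{'time': 0.0, 'joints': array([-2.23403801e-01,  3.13444029e-01,  1.49841848e+00,  5.28702183e-07,
        1.33103285e+00, -2.23409400e-01]), 'joint_velocities': array([2.18452768e-03, 1.31189047e-04, 1.12331724e-03, 2.41129419e-05,
       1.50993166e-03, 1.06888057e-03]), 'effort': array([-1.80187753e-04, -4.02218950e+01, -2.52264959e+01,  6.94810320e-02,
        3.53677373e-02, -8.52248218e-05]), 'ee_pos': array([5.24751179e-01, 4.25006492e-05, 2.38171140e-01]), 'eef_rot': array([-3.14032244e+00, -2.89121567e-04,  1.57080162e+00]), 'ft_force': array([ 0.11143525, -0.05328643, -0.38178069]), 'torque': array([-0.01292952,  0.02329305, -0.02786948]), 'width': 0.9973368138896792}
{'scene': {'mtx': [[387.389, 0.0, 317.308], [0.0, 387.389, 199.117], [0.0, 0.0, 1.0]], 'R': [[0.723, -0.69, -0.013], [-0.298, -0.295, -0.908], [0.623, 0.661, -0.419]], 't': [-0.371, 0.241, 0.953]}, 'side': {'mtx': [[440.362, 0.0, 330.22], [0.0, 440.362, 201.74], [0.0, 0.0, 1.0]], 'R': [[-0.861, 0.509, -0.0], [0.364, 0.615, -0.7], [-0.356, -0.602, -0.714]], 't': [0.462, -0.158, 1.611]}, 'wrist': {'mtx': [[281.251, 0.0, 312.938], [0.0, 281.251, 199.895], [0.0, 0.0, 1.0]], 'tool_from_camera': [[-0.0, -0.963, -0.271, 0.07], [1.0, -0.0, 0.0, -0.0], [-0.0, -0.271, 0.963, -0.146], [0.0, 0.0, 0.0, 1.0]]}}
```

View pics/scene0.png

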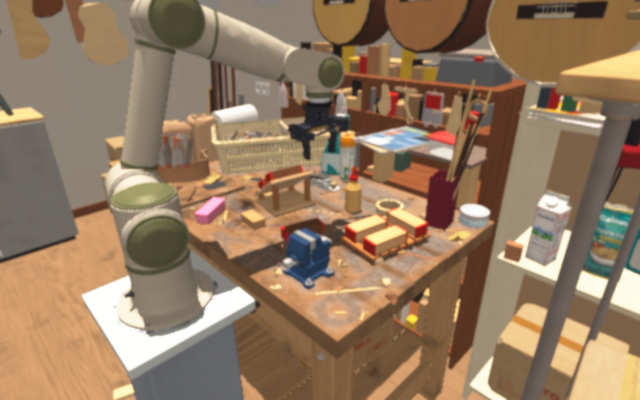

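View pics/side0.png

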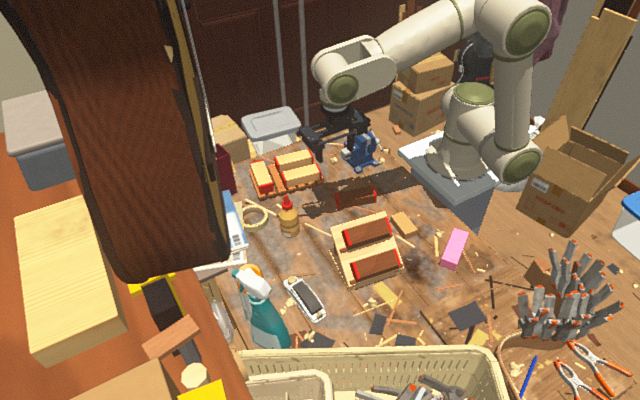

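The scene view shows the pallet with its light first layer at about (385,230) and the rest at (285,190). A blue vise at (310,255) hides blank 3. In the side view the pallet is at (290,170), blank 3 at (355,192), blank 2 (upper) at (367,231) and blank 1 (lower) at (375,265). The pink look-alike at (454,250) is to be left alone. Next I'll take one enlarged crop to confirm which blank is which.

Run:
```python
import cv2
i=cv2.imread('pics/side0.png')[120:300,225:485]
cv2.imwrite('pics/side0c.png',cv2.resize(i,None,fx=3,fy=3,interpolation=cv2.INTER_CUBIC))
```

```text
(no output)
```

View pics/side0c.png

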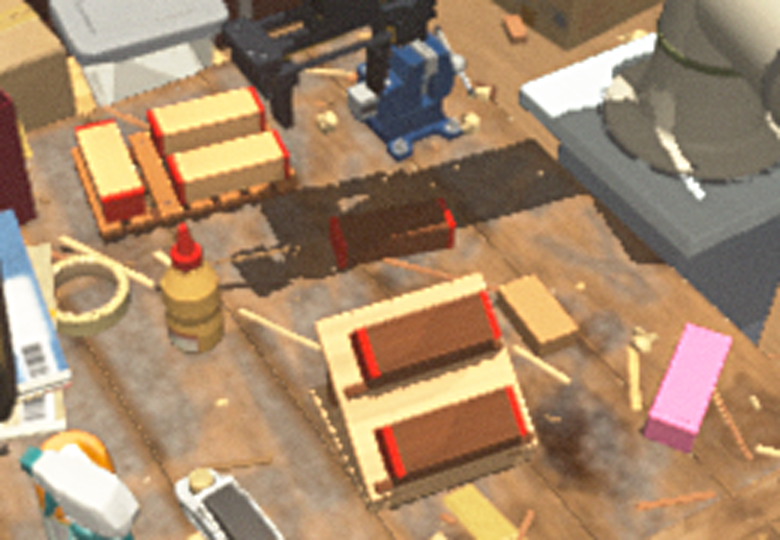

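View pics/wrist0.png

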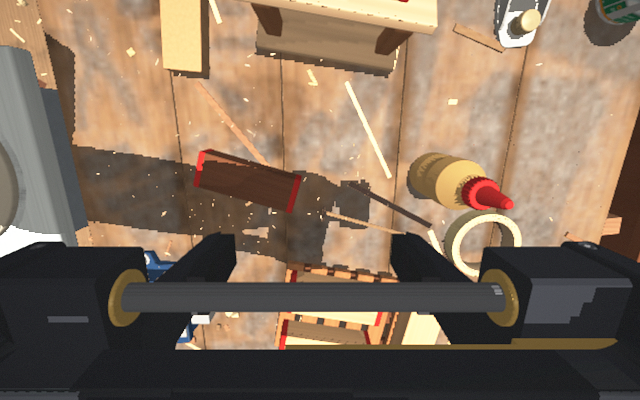

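Blank 3 is the dark one, shadowed, at crop (392,232). The blanks on the rest are at crop (428,338), upper (blank 2), and (455,430), lower (blank 1). The pink block at crop (690,385) has the wrong colour, so I'll leave it. On the pallet, the crosswise blank is at the image's left, so pallet +x points along about world +x. I'll now turn these corners into positions.

```bash
cat > h.py <<'E'
import numpy as np,cv2,pickle
from scipy.spatial.transform import Rotation as Ro
np.set_printoptions(precision=4,suppress=True)
def cam(d,s=None):
    if 'R' in d: return d['mtx'],d['R'].T,-d['R'].T@d['t']
    T=np.eye(4);T[:3,:3]=Ro.from_euler('xyz',s['eef_rot']).as_matrix();T[:3,3]=s['ee_pos']
    T=T@d['tool_from_camera'];return d['mtx'],T[:3,:3],T[:3,3]
def ray(c,px,z):
    K,R,o=c;out=[]
    for p in np.atleast_2d(px):
        v=R@np.linalg.solve(K,[p[0],p[1],1]);out.append(o+v*(z-o[2])/v[2])
    return np.array(out)
def proj(c,X):
    K,R,o=c;q=(np.atleast_2d(X)-o)@R@K.T;return q[:,:2]/q[:,2:]
def tri(obs):
    A=np.zeros((3,3));b=np.zeros(3)
    for c,p in obs:
        v=c[1]@np.linalg.solve(c[0],[p[0],p[1],1]);v/=np.linalg.norm(v);M=np.eye(3)-np.outer(v,v);A+=M;b+=M@c[2]
    return np.linalg.solve(A,b)
E
python3 - <<'E'
from h import *
s,d=pickle.load(open('s0.pkl','rb'));S=cam(d['side']);W=cam(d['wrist'],s)
u=lambda a:np.array(a)/3+[225,120]
def sh(n,P):
    print(n,P.mean(0),'sides',np.linalg.norm(np.roll(P,-1,0)-P,axis=1),'ang',[np.degrees(np.arctan2(*(P[j]-P[i])[[1,0]])).round(1) for i,j in((0,1),(3,2))])
sh('cross',ray(S,u([(75,127),(115,122),(145,190),(103,198)]),.06))
sh('bleft',ray(S,u([(170,155),(282,130),(290,157),(180,180)]),.06))
print('bright',ray(S,u([(150,110),(262,87)]),.06))
sh('b3 side',ray(S,u([(332,218),(443,202),(453,225),(343,245)]),.036))
print('b3 wrist low/top',ray(W,[(203,150),(300,178),(292,212),(195,185)],.036))
print('bottle foot',ray(S,u([(195,340)]),0),'cap',ray(S,u([(180,230)]),.164),'tape',ray(S,u([(88,290)]),.012))
print('vise',ray(S,u([(400,155),(470,125),(365,125)]),0), 'top',ray(S,u([(415,50)]),.1))
for n,q,z in(('b2',[(355,330),(485,292),(500,347),(372,385)],.135),('b1',[(383,430),(512,388),(525,435),(393,480)],.085)):
    P=cv2.solvePnP(np.array([(.065,-.023,0),(-.065,-.023,0),(-.065,.023,0),(.065,.023,0)]),u(q),d['side']['mtx'],None,flags=cv2.SOLVEPNP_IPPE)
    Rc=cv2.Rodrigues(P[1])[0];print(n,'pnp',S[1]@P[2].ravel()+S[2],'long',S[1]@Rc[:,0],'norm',S[1]@Rc[:,2]); sh(n,ray(S,u(q),z))
# wrist: rest front edge
print('sand wrist',ray(W,[(161,70),(208,70)],.028))
E
```

```text
cross [ 0.669  -0.2269  0.06  ] sides [0.0455 0.1219 0.0458 0.1257] ang [np.float64(160.5), np.float64(165.3)]
bleft [ 0.5502 -0.1625  0.06  ] sides [0.131  0.047  0.1253 0.0433] ang [np.float64(168.3), np.float64(166.8)]
bright [[ 0.5938 -0.2794  0.06  ]
 [ 0.4621 -0.2504  0.06  ]]
b3 side [ 0.4388 -0.0013  0.036 ] sides [0.1248 0.0369 0.123  0.0426] ang [np.float64(161.0), np.float64(163.6)]
b3 wrist low/top [[ 0.3899  0.0352  0.036 ]
 [ 0.5083  0.0003  0.036 ]
 [ 0.4973 -0.0447  0.036 ]
 [ 0.3751 -0.0087  0.036 ]]
bottle foot [[0.6872 0.0099 0.    ]] cap [[0.6919 0.0118 0.164 ]] tape [[ 0.7569 -0.0997  0.012 ]]
vise [[ 0.3489 -0.1221  0.    ]
 [ 0.2461 -0.1246  0.    ]
 [ 0.3555 -0.1893  0.    ]] top [[ 0.2988 -0.1752  0.1   ]]
b2 pnp [0.5978 0.2838 0.2267] long [ 0.9762 -0.0051  0.2166] norm [-0.1647  0.6319  0.7574]
b2 [0.5499 0.2212 0.135 ] sides [0.13   0.0668 0.1232 0.0644] ang [np.float64(170.3), np.float64(169.8)]
b1 pnp [0.5634 0.2847 0.0751] long [ 0.7415 -0.4419 -0.5049] norm [0.5901 0.0714 0.8041]
b1 [0.5659 0.2905 0.085 ] sides [0.1288 0.0531 0.1282 0.0535] ang [np.float64(170.9), np.float64(171.2)]
sand wrist [[0.3476 0.1267 0.028 ]
 [0.4024 0.1267 0.028 ]]
```

Wrist and side views agree on blank 3: centre about (0.443,-0.004), long axis -16.3°. The sizes of the pallet faces also check out (130x46 within 5 mm). First move: turn the jaw across blank 3 and stop above it.

Call:
jog_arm:
  steps:
    - [[0, 0, -7, -1, -16, 0, 0], [0, 0, -14, -2, -32, 0, 0], [0, 0, -21, -3, -48, 0, 0], [0, 0, -28, -4, -65, 0, 0], [0, 0, -35, -4, -82, 0, 0]]
  force: 30

```text
time: 0.57
ee_pos: [0.4421, -0.004, 0.2385]
eef_rot: [-3.141, -0.0, 2.188]
ft_force: [-0.4, -0.2, 0.3]
width: 1.001
```

Call:
jog_arm:
  steps:
    - [[0, 0, -7, 0, 0, 10, 0], [0, 0, -14, 0, 0, 20, 0], [0, 0, -21, 0, 0, 30, 0], [0, 0, -28, 0, 0, 40, 0], [0, 0, -35, 0, 0, 50, 0]]

```text
time: 0.98
ee_pos: [0.4429, -0.004, 0.1882]
eef_rot: [-3.142, -0.0, 2.799]
ft_force: [-0.1, -0.2, -0.3]
width: 1.001
```

Call:
jog_arm:
  steps:
    - [[0, 0, -3.5, 0, 0, 20, 0], [0, 0, -3.5, 0, 0, 40, 0], [0, 0, -3.5, 0, 0, 40, 0]]

```text
time: 1.23
ee_pos: [0.4413, -0.0036, 0.1458]
eef_rot: [-3.142, -0.006, 2.853]
ft_force: [-0.9, -1.0, -1.1]
width: 1.003
```

Call:
jog_arm:
  steps:
    - [[0, 0, 0, 0, 0, 30, 0], [0, 0, 0, 0, 0, 65, 0], [0, 0, 0, 0, 0, 100, 0], [0, 0, 0, 0, 0, 125, 0], [0, 0, 0, 0, 0, 137, 0]]

```text
time: 1.65
ee_pos: [0.4421, -0.0038, 0.0098]
eef_rot: [-3.142, -0.003, 2.853]
ft_force: [0.1, -0.5, -0.3]
width: 0.998
```

Call:
jog_arm:
  steps:
    - [[0, 0, 0, 0, 0, 0, 0], [0, 0, 0, 0, 0, 0, 255], [0, 0, 0, 0, 0, 0, 255], [0, 0, 0, 0, 0, 0, 255], [0, 0, 0, 0, 0, 0, 255]]

```text
time: 2.07
ee_pos: [0.4436, -0.0042, 0.0128]
eef_rot: [3.142, 0.002, 2.854]
ft_force: [-0.7, -1.2, 0.2]
width: 0.723
```

Call:
jog_arm:
  steps:
    - [[0, 0, 0, 0, 0, 0, 255], [0, 0, 0, 0, 0, 0, 255], [0, 0, 0, 0, 0, 0, 255]]

```text
time: 2.32
ee_pos: [0.4432, -0.0041, 0.012]
eef_rot: [-3.141, 0.001, 2.854]
ft_force: [-1.5, -0.8, 4.1]
width: 0.515
```

Call:
jog_arm:
  steps:
    - [[0, 0, 0, 0, 0, -20, 255], [0, 0, 0, 0, 0, -60, 255], [0, 0, 0, 0, 0, -100, 255], [0, 0, 0, 0, 0, -140, 255], [0, 0, 0, 0, 0, -180, 255]]

```text
time: 2.73
ee_pos: [0.4423, -0.0038, 0.1936]
eef_rot: [3.142, -0.001, 2.854]
ft_force: [0.1, 0.6, -1.1]
width: 0.518
```

Call:
jog_arm:
  steps:
    - [[0, 0, 7, -18, -28, -20, 255], [0, 0, 14, -37, -56, -35, 255], [0, 0, 21, -56, -85, -50, 255], [0, 0, 28, -74, -113, -50, 255], [0, 0, 35, -93, -142, -50, 255]]

```text
time: 3.15
ee_pos: [0.4921, -0.1681, 0.2424]
eef_rot: [3.141, 0.001, 2.237]
ft_force: [0.3, 1.3, -1.9]
width: 0.518
```

Call:
jog_arm:
  steps:
    - [[0, 0, 7, -32, -13, 0, 255], [0, 0, 14, -63, -25, 0, 255], [0, 0, 21, -95, -38, 0, 255], [0, 0, 28, -126, -51, 0, 255], [0, 0, 35, -158, -63, 0, 255]]

```text
time: 3.57
ee_pos: [0.5408, -0.3309, 0.2413]
eef_rot: [-3.141, -0.001, 1.626]
ft_force: [0.5, 0.1, -1.5]
width: 0.518
```

Call:
jog_arm:
  steps:
    - [[0, 0, 7, 0, 0, 0, 255], [0, 0, 14, 0, 0, 0, 255], [0, 0, 16.3, 0, 0, 0, 255], [0, 0, 16.3, 0, 0, 0, 255], [0, 0, 16.3, 0, 0, 0, 255]]

```text
time: 3.98
ee_pos: [0.5408, -0.3293, 0.2414]
eef_rot: [-3.141, -0.0, 1.349]
ft_force: [-0.1, -0.5, -2.4]
width: 0.514
```

Run:
```python
from cell import env
import cv2,pickle
s=env.read_state();d=env.snapshot("wrist");print(s['ee_pos'],s['eef_rot'],s['width'],s['joints'])
pickle.dump((s,d),open('w1.pkl','wb'));cv2.imwrite('pics/w1.png',d['color'])
```

```text
[ 0.54079274 -0.32930207  0.2413835 ] [-3.14089283e+00 -3.90787416e-04  1.34911514e+00] 0.5144667229078717 [-7.31685282e-01  5.57527589e-01  1.12858616e+00 -5.87322647e-07
  1.45628045e+00 -5.10004169e-01]
```

View pics/w1.png

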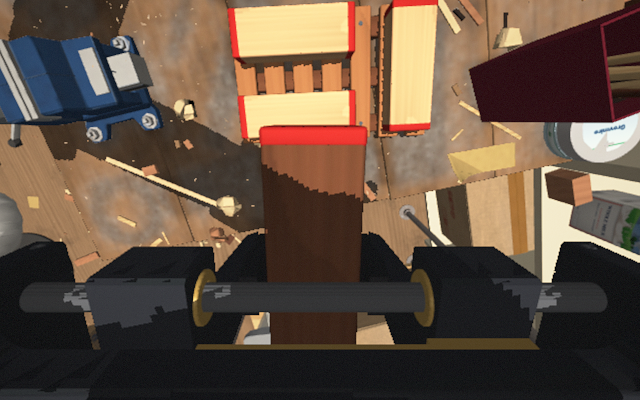

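The wrist view shows the base_left top at (231-354, 4-52), the base_right top edge at (241-356, ~93), and the crosswise blank at (390-437, 0-125). The held blank's far end is at (260-366, 127).

Run:
```python
from h import *
s,d=pickle.load(open('w1.pkl','rb'));W=cam(d,s)
P=lambda q:ray(W,q,.06)
h=np.radians(-12.8);X=np.array([np.cos(h),np.sin(h)]);Y=np.array([-X[1],X[0]]);c=np.array([.584,-.211])
for n,q in(('bl',[(231,6),(356,2),(356,52),(235,56)]),('br',[(240,95),(356,90)]),('cr',[(392,5),(436,3),(431,125),(388,127)])):
    p=P(q);print(n,p[:,:2].tolist(),'\n pallet mm',[( (1000*(a[:2]-c)@X).round(1),(1000*(a[:2]-c)@Y).round(1)) for a in p])
# held blank end in tool coordinates
T=d['tool_from_camera'];c2=(d['mtx'],T[:3,:3],T[:3,3]);print(ray(c2,[(260,127),(366,127)],-.0245))
```

```text
bl [[0.4997536637697496, -0.13380901915946236], [0.6239536824499772, -0.1582543870031015], [0.6157395299965838, -0.20325031769327873], [0.4902117296139995, -0.17883447704739053]] 
 pallet mm [(np.float64(-99.3), np.float64(56.6)), (np.float64(27.3), np.float64(60.3)), (np.float64(29.2), np.float64(14.6)), (np.float64(-98.6), np.float64(10.6))]
br [[0.48417843607624333, -0.2172342719154354], [0.6090022330030773, -0.24015624928865867]] 
 pallet mm [(np.float64(-96.0), np.float64(-28.2)), (np.float64(30.8), np.float64(-22.9))]
cr [[0.6590300927677875, -0.16887661665147097], [0.7026591165593699, -0.17692809933077863], [0.684695920854683, -0.2950322280035442], [0.637175108478616, -0.2865421746651828]] 
 pallet mm [(np.float64(63.8), np.float64(57.7)), (np.float64(108.2), np.float64(59.5)), (np.float64(116.8), np.float64(-59.6)), (np.float64(68.6), np.float64(-61.9))]
[[ 0.0671 -0.0221 -0.0245]
 [ 0.0671  0.0223 -0.0245]]
```

Call:
jog_arm:
  steps:
    - [[0, 0, -1.4, 29, -16, 20, 255], [0, 0, -1.4, 58, -32, 40, 255], [0, 0, -1.4, 88, -48, 60, 255], [0, 0, -1.4, 117, -63, 80, 255], [0, 0, -1.4, 117, -63, 110, 255]]

```text
time: 4.45
ee_pos: [0.5048, -0.1969, 0.1327]
eef_rot: [3.14, -0.0, 1.377]
ft_force: [0.1, 0.3, -1.8]
width: 0.52
```

Call:
jog_arm:
  steps:
    - [[0, 0, 0, 0, 0, 0, 255], [0, 0, 0, 0, 0, 20, 255], [0, 0, 0, 0, 0, 35, 255], [0, 0, 0, 0, 0, 45, 255], [0, 0, 0, 0, 0, 45, 255]]

```text
time: 4.87
ee_pos: [0.5051, -0.2017, 0.0858]
eef_rot: [-3.14, -0.001, 1.372]
ft_force: [-0.4, -0.1, -1.2]
width: 0.518
```

Run:
```python
from cell import env
import cv2,pickle
s=env.read_state();d=env.snapshot("wrist");print(s['ee_pos'],s['eef_rot'],s['width'],s['ft_force'])
pickle.dump((s,d),open('w2.pkl','wb'));cv2.imwrite('pics/w2.png',d['color'])
```

```text
[ 0.50505518 -0.20173456  0.08583671] [-3.13958360e+00 -7.90344186e-04  1.37174505e+00] 0.5179210696570568 [-0.44147748 -0.09154263 -1.21221882]
```

View pics/w2.png

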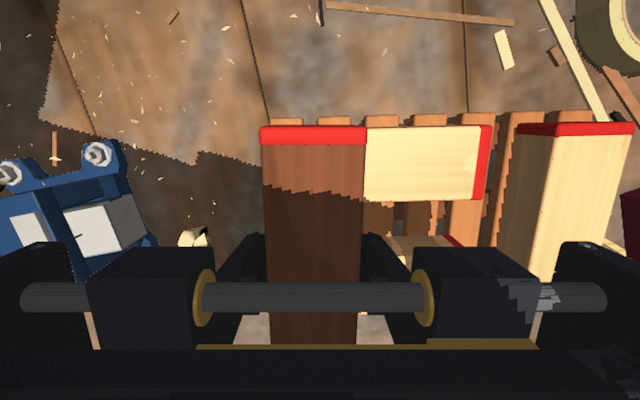

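In this view the held blank's end is at y≈127. The base_left outer edge runs (366,129)-(491,126) and its inner end is at (491,126)-(487,199). The alignment is close; I'll work out the residual.

Run:
```python
from h import *
s,d=pickle.load(open('w2.pkl','rb'));W=cam(d,s);h=s['eef_rot'][2]-np.pi/2
R=np.array([[-np.sin(h),np.cos(h)],[np.cos(h),np.sin(h)]])
p=ray(W,[(380,128),(489,126),(486,199),(366,202),(524,124),(634,122)],.06)
print('tool frame rel TCP mm (x,y):',(1000*(p[:,:2]-s['ee_pos'][:2])@R.T).round(1).tolist())
```

```text
tool frame rel TCP mm (x,y): [[65.5, 39.8], [66.6, 104.1], [21.9, 109.7], [19.9, 33.8], [67.8, 124.5], [68.9, 188.9]]
```

Call:
jog_arm:
  steps:
    - [[0, 0, -1, 0, -1, 5, 255], [0, 0, -1, 0, -1, 10, 255], [0, 0, -1, 0, -1, 13, 255], [0, 0, -1, 0, -1, 13.5, 255], [0, 0, -1, 0, -1, 13.5, 255]]

```text
time: 5.33
ee_pos: [0.5044, -0.2012, 0.0732]
eef_rot: [-3.142, -0.0, 1.389]
ft_force: [-0.3, 0.1, -2.0]
width: 0.519
```

Call:
jog_arm:
  steps:
    - [[0, 0, 0, 0, 0, 0, 70], [0, 0, 0, 0, 0, 0, 70], [0, 0, 0, 0, 0, 0, 70], [0, 0, 0, 0, 0, 0, 70], [0, 0, 0, 0, 0, 0, 70]]

```text
time: 5.75
ee_pos: [0.5045, -0.2012, 0.0734]
eef_rot: [3.141, 0.0, 1.389]
ft_force: [1.2, 0.2, -0.3]
width: 0.727
```

Call:
jog_arm:
  steps:
    - [[0, 0, 0, 0, 0, -20, 70], [0, 0, 0, 0, 0, -60, 70], [0, 0, 0, 0, 0, -100, 70], [0, 0, 0, 0, 0, -140, 70], [0, 0, 0, 20, 0, -180, 70]]

```text
time: 6.17
ee_pos: [0.5073, -0.1845, 0.2529]
eef_rot: [3.141, 0.001, 1.387]
ft_force: [0.8, 0.1, 0.3]
width: 0.723
```

Call:
jog_arm:
  steps:
    - [[0, 0, 0, 40, -5, -5, 70], [0, 0, 0, 80, -10, -10, 70], [0, 0, 0, 120, -15, -20, 70], [0, 0, 0, 160, -20, -30, 70], [0, 0, 0, 190, -22, -47, 70]]

```text
time: 6.58
ee_pos: [0.5195, 0.0109, 0.2973]
eef_rot: [-3.14, -0.0, 1.39]
ft_force: [0.7, -0.1, 0.1]
width: 0.729
```

Call:
jog_arm:
  steps:
    - [[0, 0, 0, 40, 0, 0, 70], [0, 0, 0, 80, 0, 0, 70], [0, 0, 0, 112, 0, 0, 70], [0, 0, 0, 112, 0, 0, 70], [0, 0, 0, 112, 0, 0, 70]]

```text
time: 7.0
ee_pos: [0.5405, 0.1193, 0.2973]
eef_rot: [-3.141, 0.0, 1.392]
ft_force: [-0.0, 0.8, -0.7]
width: 0.723
```

Run:
```python
from cell import env
import cv2,pickle
s=env.read_state();d=env.snapshot("wrist");print(s['ee_pos'],s['eef_rot'],s['width'],s['joints'])
pickle.dump((s,d),open('w3.pkl','wb'));cv2.imwrite('pics/w3.png',d['color'])
```

```text
[0.54051612 0.11934251 0.29726247] [-3.14127612e+00  2.16698148e-04  1.39195697e+00] 0.7234246844487344 [ 5.69639005e-03  3.43797025e-01  1.30379115e+00 -1.55391128e-04
  1.49435541e+00  1.84547677e-01]
```

View pics/w3.png

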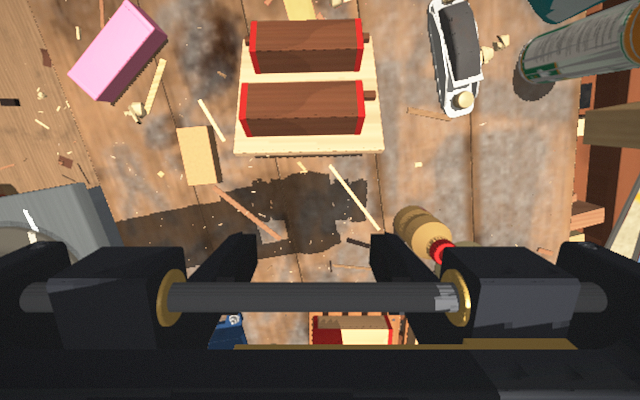

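Run:
```python
import cv2
a=cv2.resize(cv2.imread('pics/w3.png')[5:165,225:395],None,fx=3.5,fy=3.5,interpolation=cv2.INTER_CUBIC)
cv2.imwrite('pics/w3c.png',a);print(a.shape)
```

```text
(560, 595, 3)
```

View pics/w3c.png

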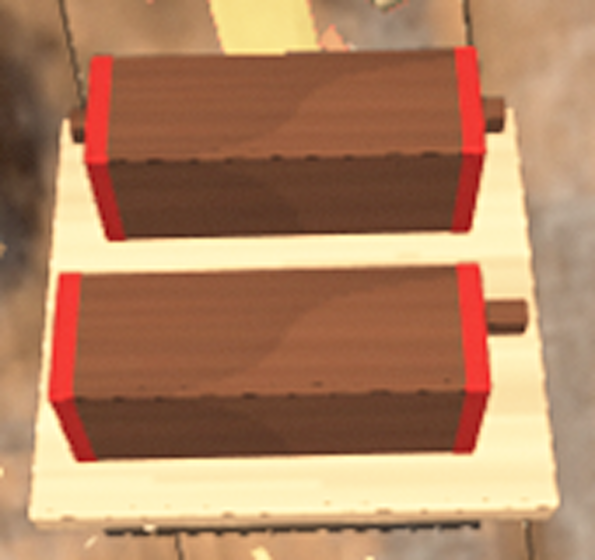

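The enlarged crop shows all six visible corners of both dark blanks clearly. The lower one (blank 1) is at the top of the image and the upper one (blank 2) below it. I'll solve the pose from the known 46x130x36 size and cross-check it by triangulating with the side view.

```bash
cat >> h.py <<'E'
def Rt(rot): return Ro.from_euler('xyz',rot).as_matrix()
# blank frame: x up-slope(=rest x), y long, z face normal ; corners as listed: lower L,R, upper L,R, bottom-upper L,R (L = world -x)
OBJ=np.array([(-.023,-.065,.018),(-.023,.065,.018),(.023,-.065,.018),(.023,.065,.018),(.023,-.065,-.018),(.023,.065,-.018)])
def pose(c,px):
    ok,rv,tv=cv2.solvePnP(OBJ,np.array(px,float),c[0],None,flags=cv2.SOLVEPNP_SQPNP)
    ok,rv,tv=cv2.solvePnP(OBJ,np.array(px,float),c[0],None,rv,tv,True)
    e=cv2.projectPoints(OBJ,rv,tv,c[0],None)[0][:,0]-px
    return c[1]@cv2.Rodrigues(rv)[0],c[1]@tv.ravel()+c[2],np.abs(e).max()
E
python3 - <<'E'
from h import *
s,d=pickle.load(open('w3.pkl','rb'));W=cam(d,s)
S=cam(pickle.load(open('s0.pkl','rb'))[1]['side']);us=lambda a:np.array(a)/3+[225,120]
uw=lambda a:np.array(a)/3.5+[225,5]
# world y handed: L=-x, so y axis must be +x world dir; x up-slope=-y ; z = x cross y = (-y)x(x)=+z ok
B={'b1':([(93,57),(474,48),(86,163),(484,151),(108,240),(467,231)],[(525,435),(393,480),(512,388),(383,430)]),
   'b2':([(58,273),(478,264),(51,398),(489,388),(77,460),(470,451)],[(500,347),(372,385),(485,292),(355,330)])}
for n,(w,q) in B.items():
    R,t,e=pose(W,uw(w));print(n,'mid',t,'err',e,'tilt',np.degrees(np.arccos(R[2,2])),'xhead',np.degrees(np.arctan2(R[1,0],R[0,0])),'long head',np.degrees(np.arctan2(R[1,1],R[0,1])),'longz',R[2,1])
    P=np.array([tri([(W,a),(S,b)]) for a,b in zip(uw(w)[:4],us(q))]);nn=np.cross(P[3]-P[0],P[2]-P[1]);nn/=np.linalg.norm(nn);nn*=np.sign(nn[2])
    print('  tri topface',P.mean(0),'mid',P.mean(0)-.018*nn,'n',nn,'tilt',np.degrees(np.arccos(nn[2])),'zs',P[:,2])
E
```

```text
b1 mid [0.5608 0.2754 0.0584] err 0.6347235074322555 tilt 33.78363436622121 xhead -98.73929800157501 long head -8.887912582338668 longz -0.0038770907571864634
  tri topface [0.5618 0.2849 0.075 ] mid [0.5603 0.2748 0.0601] n [0.0831 0.5579 0.8258] tilt 34.335077525 zs [0.063  0.0618 0.0864 0.0888]
b2 mid [0.5436 0.2022 0.1111] err 0.6196510269329139 tilt 33.90733287065493 xhead -98.32735779387767 long head -9.02336905959425 longz -0.018083062479920187
  tri topface [0.5441 0.2129 0.1227] mid [0.5427 0.2009 0.1093] n [0.08   0.6643 0.7432] tilt 41.99629629220741 zs [0.1024 0.1082 0.1386 0.1414]
```

Both methods agree within 2 mm, and the tilt is about 34–35° as it must be. Blank 2 mid is (0.543,0.202,0.110); blank 1 mid is (0.561,0.275,0.059). Now I'll turn and tilt to meet the slope.

Call:
jog_arm:
  steps:
    - [[0, 0, -7, 12, -2, 0, 70], [0, 0, -14, 24, -4, 0, 70], [0, 0, -21, 36, -6, 0, 70], [0, 0, -28, 48, -8, 0, 70], [0, 0, -35, 59, -11, 0, 70]]

```text
time: 7.47
ee_pos: [0.5407, 0.1772, 0.2976]
eef_rot: [-3.142, 0.0, 2.004]
ft_force: [-1.5, -0.0, -0.6]
width: 0.724
```

Call:
jog_arm:
  steps:
    - [[0, 0, -7, 0, 0, 0, 70], [0, 0, -14, 0, 0, 0, 70], [0, 0, -21, 0, 0, 0, 70], [0, 0, -28, 0, 0, 0, 70], [0, 0, -35, 0, 0, 0, 70]]

```text
time: 7.88
ee_pos: [0.5407, 0.1766, 0.2976]
eef_rot: [-3.141, 0.0, 2.615]
ft_force: [0.2, -0.4, -0.1]
width: 0.724
```

Call:
jog_arm:
  steps:
    - [[0, 0, -7, 0, 0, 0, 70], [0, 0, -14, 0, 0, 0, 70], [0, 0, -21.4, 0, 0, 0, 70], [0, 0, -21.4, 0, 0, 0, 70]]

```text
time: 8.22
ee_pos: [0.5407, 0.1767, 0.2976]
eef_rot: [-3.141, 0.0, 2.987]
ft_force: [-0.2, 0.4, -0.1]
width: 0.724
```

Call:
jog_arm:
  steps:
    - [[7, 0, 0, 0, 13, 15, 70], [14, 0, 0, 0, 26, 35, 70], [21, 0, 0, 1, 39, 60, 70], [28, 0, 0, 1, 52, 85, 70], [35, 0, 0, 1, 65, 107, 70]]

```text
time: 8.63
ee_pos: [0.5499, 0.2423, 0.19]
eef_rot: [-2.525, 0.004, 2.98]
ft_force: [0.6, 0.2, 0.5]
width: 0.724
```

Call:
jog_arm:
  steps:
    - [[0, 0, 0, 0, 0, 0, 70], [0, 0, 0, 0, 0, 0, 70]]

```text
time: 8.8
ee_pos: [0.5493, 0.2426, 0.1875]
eef_rot: [-2.528, -0.003, 2.983]
ft_force: [-0.4, -0.2, 1.4]
width: 0.726
```

Run:
```python
from cell import env
from h import *
s=env.read_state();R=Rt(s['eef_rot']);print(s['ee_pos'],s['joints'],'\n',R)
n=np.array([.0878,.5668,.8192])
for g in(np.array([.5428,.1984,.1056]),np.array([.5602,.2718,.0541])): print('shift tool mm',1000*R.T@(g-s['ee_pos']),1000*R.T@(g+.08*n-s['ee_pos']))
yd=np.array([.1253,.8095,-.5736]);G=np.c_[np.cross(yd,-n),yd,-n]
print('turn',np.degrees(Ro.from_matrix(R.T@G).as_rotvec()))
```

```text
[0.5493 0.2426 0.1875] [ 0.4205  0.7572  1.0475 -0.5049  1.69   -0.9625] 
 [[-0.9874  0.1275 -0.0934]
 [ 0.158   0.8078 -0.5679]
 [ 0.0031 -0.5755 -0.8178]]
shift tool mm [-0.8163 10.5488 92.6972] [-0.3864 10.3563 12.6962]
shift tool mm [ -6.5598 101.6979  91.505 ] [ -6.13   101.5054  11.504 ]
turn [-0.1355 -0.308  -0.1372]
```

Call:
jog_arm:
  steps:
    - [[0, 0, 0, -1, 10.5, 12, 70], [0, 0, 0, -1, 10.5, 40, 70], [0, 0, 0, -1, 10.5, 65, 70], [0, 0, 0, -1, 10.5, 84, 70], [0, 0, 0, -1, 10.5, 92, 70]]

```text
time: 9.22
ee_pos: [0.5437, 0.1961, 0.1092]
eef_rot: [-2.532, 0.001, 2.98]
ft_force: [0.4, 8.5, 13.8]
width: 0.726
```

Call:
jog_arm:
  steps:
    - [[0, 0, 0, 0, 0, 0, 70], [0, 0, 0, 0, 0, 0, 255], [0, 0, 0, 0, 0, 0, 255], [0, 0, 0, 0, 0, 0, 255], [0, 0, 0, 0, 0, 0, 255]]

```text
time: 9.63
ee_pos: [0.5443, 0.1979, 0.1113]
eef_rot: [-2.528, 0.002, 2.984]
ft_force: [-2.5, -6.1, 8.7]
width: 0.516
```

Call:
jog_arm:
  steps:
    - [[0, 0, 0, 0, 0, 0, 255], [0, 0, 0, 0, 0, 0, 255]]

```text
time: 9.8
ee_pos: [0.5442, 0.1979, 0.1113]
eef_rot: [-2.528, 0.002, 2.984]
ft_force: [-2.2, -6.1, 8.6]
width: 0.521
```

Call:
jog_arm:
  steps:
    - [[0, 0, 0, 0, 0, -15, 255], [0, 0, 0, 0, 0, -40, 255], [0, 0, 0, 0, 0, -70, 255], [0, 0, 0, 0, 0, -100, 255], [0, 0, 0, 0, 0, -130, 255]]

```text
time: 10.22
ee_pos: [0.5552, 0.2735, 0.217]
eef_rot: [-2.532, 0.0, 2.985]
ft_force: [1.3, 0.0, -2.6]
width: 0.518
```

Call:
jog_arm:
  steps:
    - [[-7, 0, 0, 0, 0, -20, 255], [-14, 0, 0, 0, 0, -30, 255], [-21, 0, 0, 0, 0, -40, 255], [-28, 0, 0, 0, 0, -40, 255], [-35, 0, 0, 0, 0, -40, 255]]

```text
time: 10.63
ee_pos: [0.5592, 0.296, 0.25]
eef_rot: [3.134, 0.003, 2.985]
ft_force: [0.1, -0.6, -2.8]
width: 0.519
```

Call:
jog_arm:
  steps:
    - [[0, 0, 0, 0, 0, 0, 255], [0, 0, 0, 0, 0, 0, 255]]

```text
time: 10.8
ee_pos: [0.5589, 0.2941, 0.2489]
eef_rot: [-3.139, 0.0, 2.983]
ft_force: [-0.0, 0.2, -2.3]
width: 0.516
```

Run:
```python
from cell import env
from h import *
s=env.read_state();d=env.snapshot("wrist");print(s['ee_pos'],s['eef_rot'],s['width'],s['ft_force'])
pickle.dump((s,d),open('w4.pkl','wb'));a=d['color'][90:270,220:410]
cv2.imwrite('pics/w4.png',cv2.resize(a,None,fx=3,fy=3,interpolation=cv2.INTER_CUBIC))
```

```text
[0.5589 0.2941 0.2489] [-3.139   0.0002  2.9831] 0.515802245632525 [-0.0271  0.2422 -2.3267]
```

View pics/w4.png

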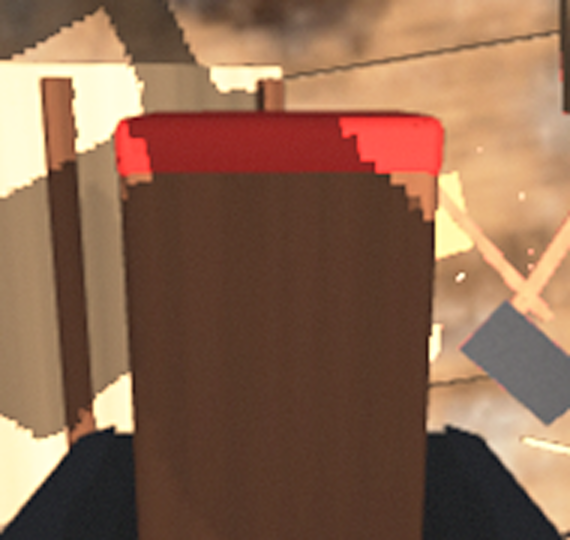

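The held blank's end is at crop y≈117, spanning x 117–443, which gives pixels (259..367.7, 129). It is centred between the fingers and square. Next: its offset along the fingers and the shift to place_right.

Run:
```python
from h import *
s,d=pickle.load(open('w4.pkl','rb'));T=d['tool_from_camera'];c2=(d['mtx'],T[:3,:3],T[:3,3])
for z in(-.0245,-.0275):
    e=ray(c2,[(259,129),(367.7,129)],z);print(z,e.tolist());off=e[:,0].mean()-.065
print('off',off)
h=s['eef_rot'][2]-np.pi/2;hd=np.degrees(h);print('heading',hd)
H=np.radians(-10.3+90);xd=np.array([-np.sin(H),np.cos(H)])
for n,p in(('right',(.6205,-.2656)),('left',(.6355,-.183))):
    g=np.array(p)-off*xd;dl=g-s['ee_pos'][:2]
    print(n,'TCP goal',g,'tool shift',1000*dl@[-np.sin(h),np.cos(h)],1000*dl@[np.cos(h),np.sin(h)],'rz',hd-79.7)
```

```text
-0.0245 [[0.06634571869943127, -0.022721039164365506, -0.024500000000000008], [0.0663316802685863, 0.02288150338217518, -0.024500000000000008]]
-0.0275 [[0.06643179436838577, -0.022166029586129943, -0.027499999999999997], [0.0664181021886039, 0.022311748447048987, -0.027499999999999997]]
off 0.0014249482784948336
heading 80.92099021035199
right TCP goal [ 0.6219 -0.2659] tool shift -150.54127642700163 -543.0474983245441 rz 1.2209902103519852
left TCP goal [ 0.6369 -0.1833] tool shift -152.31937567433974 -459.1153926493818 rz 1.2209902103519852
```

Run:
```python
from h import *
s,d=pickle.load(open('s0.pkl','rb'));C=cam(d['scene']);S=cam(d['side'])
print('container base',ray(C,[(428,213),(442,228),(453,218)],0),ray(S,[(233,188),(225,150)],0))
s,d=pickle.load(open('w1.pkl','rb'));W=cam(d,s)
for z in(0,.1,.15):print(z,ray(W,[(470,93),(482,120),(605,118)],z))
```

```text
container base [[ 0.8502 -0.2046  0.    ]
 [ 0.7884 -0.2944  0.    ]
 [ 0.8767 -0.2844  0.    ]] [[ 0.7626 -0.2699  0.    ]
 [ 0.7111 -0.4778  0.    ]]
0 [[ 0.7618 -0.2723  0.    ]
 [ 0.7748 -0.3097  0.    ]
 [ 0.9336 -0.3429  0.    ]]
0.1 [[ 0.7087 -0.2695  0.1   ]
 [ 0.7184 -0.2972  0.1   ]
 [ 0.8362 -0.3219  0.1   ]]
0.15 [[ 0.6822 -0.2681  0.15  ]
 [ 0.6902 -0.291   0.15  ]
 [ 0.7876 -0.3114  0.15  ]]
```

Call:
jog_arm:
  steps:
    - [[0, 0, 0, -10, -36, 0, 255], [0, 0, 0, -20, -72, 0, 255], [0, 0, 0, -30, -108, 0, 255], [0, 0, 0, -40, -144, 0, 255], [0, 0, 0, -50, -181, 0, 255]]

```text
time: 11.27
ee_pos: [0.5802, 0.1079, 0.2479]
eef_rot: [-3.139, -0.002, 2.987]
ft_force: [0.7, 0.4, -2.6]
width: 0.52
```

Call:
jog_arm:
  steps:
    - [[0, 0, 0, -10, -36, 0, 255], [0, 0, 0, -20, -72, 0, 255], [0, 0, 0, -30, -108, 0, 255], [0, 0, 0, -40, -144, 0, 255], [0, 0, 0, -50, -181, 0, 255]]

```text
time: 11.68
ee_pos: [0.6015, -0.0789, 0.2479]
eef_rot: [-3.14, -0.002, 2.987]
ft_force: [-0.0, 0.4, -2.6]
width: 0.517
```

Call:
jog_arm:
  steps:
    - [[0, 0, 0, -10, -36, 0, 255], [0, 0, 0, -20, -72, 0, 255], [0, 0, 0, -30, -108, 0, 255], [0, 0, 0, -40, -144, 0, 255], [0, 0, 1.2, -50, -181, 0, 255]]

```text
time: 12.1
ee_pos: [0.6228, -0.2654, 0.2476]
eef_rot: [-3.14, -0.003, 2.965]
ft_force: [1.6, -0.1, -2.1]
width: 0.521
```

Call:
jog_arm:
  steps:
    - [[0, 0, 0, 0, 0, 20, 255], [0, 0, 0, 0, 0, 50, 255], [0, 0, 0, 0, 0, 80, 255], [0, 0, 0, 0, 0, 110, 255], [0, 0, 0, 0, 0, 125, 255]]

```text
time: 12.52
ee_pos: [0.6216, -0.263, 0.1183]
eef_rot: [3.141, -0.008, 2.966]
ft_force: [0.4, 0.3, -3.1]
width: 0.52
```

Call:
jog_arm:
  steps:
    - [[0, 0, 0, 0, 0, 0, 255], [0, 0, 0, 0, 0, 0, 255], [0, 0, 0, 0, 0, 0, 255]]

```text
time: 12.77
ee_pos: [0.6232, -0.2646, 0.1247]
eef_rot: [-3.14, 0.001, 2.965]
ft_force: [0.1, -0.3, -2.0]
width: 0.52
```

Call:
jog_arm:
  steps:
    - [[0, 0, 0, 1.5, -1, 15, 255], [0, 0, 0, 1.5, -1, 30, 255], [0, 0, 0, 1.5, -1, 42, 255], [0, 0, 0, 1.5, -1, 49, 255], [0, 0, 0, 1.5, -1, 49, 255]]

```text
time: 13.18
ee_pos: [0.6204, -0.2652, 0.0735]
eef_rot: [3.141, -0.002, 2.964]
ft_force: [-0.5, 0.1, -1.8]
width: 0.518
```

Call:
jog_arm:
  steps:
    - [[0, 0, 0, 0, 0, 1, 255], [0, 0, 0, 0, 0, 2, 255], [0, 0, 0, 0, 0, 2, 255]]

```text
time: 13.43
ee_pos: [0.6209, -0.2656, 0.0731]
eef_rot: [-3.141, 0.001, 2.964]
ft_force: [-0.8, 0.3, -2.0]
width: 0.521
```

No contact yet; lowering in small steps until the force changes.

Call:
jog_arm:
  steps:
    - [[0, 0, 0, 0, 0, 1, 255], [0, 0, 0, 0, 0, 2, 255], [0, 0, 0, 0, 0, 2, 255]]

```text
time: 13.68
ee_pos: [0.6207, -0.2656, 0.0707]
eef_rot: [-3.141, 0.001, 2.964]
ft_force: [1.2, 0.1, -1.0]
width: 0.521
```

Call:
jog_arm:
  steps:
    - [[0, 0, 0, 0, 0, 0.7, 255], [0, 0, 0, 0, 0, 1.5, 255], [0, 0, 0, 0, 0, 1.5, 255]]

```text
time: 13.93
ee_pos: [0.6208, -0.2656, 0.0706]
eef_rot: [-3.141, 0.001, 2.964]
ft_force: [-3.9, 2.5, 9.0]
width: 0.519
```

Call:
jog_arm:
  steps:
    - [[0, 0, 0, 0, 0, -1, 255], [0, 0, 0, 0, 0, -1, 70], [0, 0, 0, 0, 0, -1, 70], [0, 0, 0, 0, 0, -1, 70], [0, 0, 0, 0, 0, -1, 70]]

```text
time: 14.35
ee_pos: [0.6206, -0.2655, 0.0697]
eef_rot: [3.142, -0.0, 2.964]
ft_force: [0.9, 1.0, -0.9]
width: 0.723
```

Call:
jog_arm:
  steps:
    - [[0, 0, 0, 0, 0, -10, 70], [0, 0, 0, 0, 0, -40, 70], [0, 0, 0, 0, 0, -80, 70], [0, 0, 0, 0, 0, -120, 70], [0, 0, 0, 0, 0, -160, 70]]

```text
time: 14.77
ee_pos: [0.6202, -0.2652, 0.2327]
eef_rot: [-3.141, 0.0, 2.964]
ft_force: [0.8, -0.2, -0.1]
width: 0.723
```

Call:
jog_arm:
  steps:
    - [[0, 0, 0, 0, 0, -20, 70], [0, 0, 0, 0, 0, -20, 70], [0, 0, 0, 0, 0, -20, 70]]

```text
time: 15.02
ee_pos: [0.6207, -0.2655, 0.251]
eef_rot: [-3.141, 0.002, 2.964]
ft_force: [0.7, 0.3, -0.2]
width: 0.723
```

Run:
```python
from cell import env
from h import *
s=env.read_state();R=Rt(s['eef_rot']);print(s['ee_pos'],s['eef_rot'],s['width'])
d=env.snapshot('side');pickle.dump((s,d),open('s5.pkl','wb'))
cv2.imwrite('pics/s5.png',cv2.resize(d['color'][120:300,225:485],None,fx=3,fy=3,interpolation=cv2.INTER_CUBIC))
h=s['eef_rot'][2]-np.pi/2
pre=np.array([.5602,.2718,.0541])+.005*np.array([.0878,.5668,.8192])+.09*np.array([.0878,.5668,.8192])
dl=pre-s['ee_pos'];print('pre b1',pre,'tool shift',1000*dl[:2]@[-np.sin(h),np.cos(h)],1000*dl[:2]@[np.cos(h),np.sin(h)],'tz',-1000*dl[2])
```

```text
[ 0.6207 -0.2655  0.251 ] [-3.1408  0.002   2.9636] 0.7230018548150862
pre b1 [0.5685 0.3256 0.1319] tool shift 155.9812731719989 572.5787718351864 tz 119.11321828119706
```

View pics/s5.png

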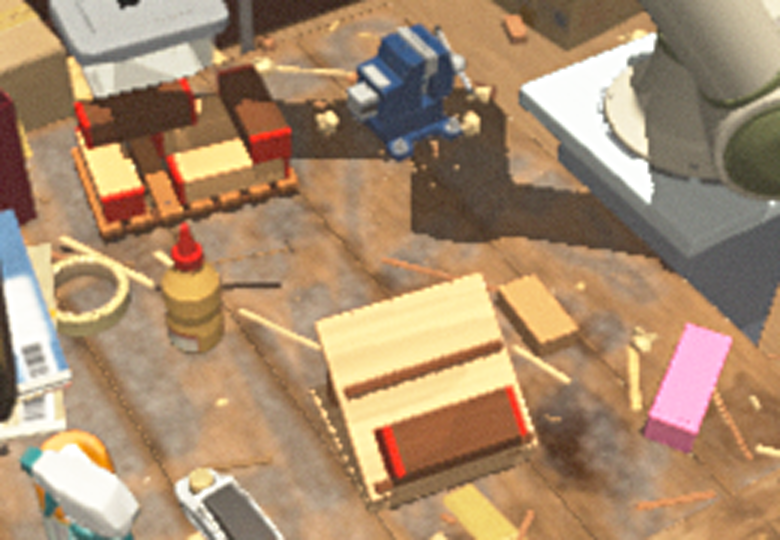

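The side view shows blank 3 crosswise at crop (255,115) and blank 2 at the -y place at (135,105). The first layer and bystanders have not moved. Now to blank 1, with a 5 mm higher grasp since the last one touched the rib.

Call:
jog_arm:
  steps:
    - [[0, 0, 0, 10, 38, 0, 70], [0, 0, 0, 20, 76, 0, 70], [0, 0, 0, 31, 114, 0, 70], [0, 0, 0, 41, 152, 0, 70], [0, 0, 0, 52, 191, 0, 70]]

```text
time: 15.48
ee_pos: [0.6021, -0.0665, 0.248]
eef_rot: [3.141, -0.003, 2.963]
ft_force: [1.1, 0.8, -0.0]
width: 0.724
```

Call:
jog_arm:
  steps:
    - [[0, 0, 0, 10, 38, 0, 70], [0, 0, 0, 20, 76, 0, 70], [0, 0, 0, 31, 114, 0, 70], [0, 0, 0, 41, 152, 0, 70], [0, 0, 0, 52, 191, 0, 70]]

```text
time: 15.9
ee_pos: [0.5848, 0.1306, 0.2481]
eef_rot: [-3.141, -0.003, 2.963]
ft_force: [1.1, 0.3, -0.4]
width: 0.724
```

Call:
jog_arm:
  steps:
    - [[0, 0, 0, 10, 38, 0, 70], [0, 0, 0, 20, 76, 0, 70], [0, 0, 0, 31, 114, 0, 70], [0, 0, 0, 41, 152, 0, 70], [0, 0, -1.4, 52, 191, 0, 70]]

```text
time: 16.32
ee_pos: [0.5675, 0.3277, 0.2479]
eef_rot: [-3.14, -0.003, 2.988]
ft_force: [1.4, -0.6, -0.8]
width: 0.726
```

Call:
jog_arm:
  steps:
    - [[7, 0, 0, 0, 0, 20, 70], [14, 0, 0, 0, 0, 45, 70], [21, 0, 0, 0, 0, 70, 70], [28, 0, 0, 0, 0, 95, 70], [35, 0, 0, 0, 0, 119, 70]]

```text
time: 16.73
ee_pos: [0.5677, 0.3261, 0.1285]
eef_rot: [-2.523, -0.001, 2.989]
ft_force: [0.1, 0.1, 0.3]
width: 0.727
```

Call:
jog_arm:
  steps:
    - [[0, 0, 0, 0, 0, 0, 70], [0, 0, 0, 0, 0, 0, 70], [0, 0, 0, 0, 0, 0, 70]]

```text
time: 16.98
ee_pos: [0.5691, 0.3259, 0.1328]
eef_rot: [-2.535, 0.002, 2.987]
ft_force: [-0.7, 0.5, 1.5]
width: 0.73
```

Run:
```python
from cell import env
from h import *
s=env.read_state();R=Rt(s['eef_rot']);print(s['ee_pos'],s['joints'])
n=np.array([.0878,.5668,.8192]);g=np.array([.5602,.2718,.0541])+.005*n
print('shift tool mm',1000*R.T@(g-s['ee_pos']))
yd=np.array([.1253,.8095,-.5736]);G=np.c_[np.cross(yd,-n),yd,-n]
print('turn',np.degrees(Ro.from_matrix(R.T@G).as_rotvec()))
```

```text
[0.5691 0.3259 0.1328] [ 0.5123  0.9634  0.8025 -0.4744  1.7569 -0.9015]
shift tool mm [ 0.667  -0.1465 90.8907]
turn [ 0.2585  0.0789 -0.0896]
```

Call:
jog_arm:
  steps:
    - [[0, 0, 0, 0, 0, 25, 70], [0, 0, 0, 0, 0, 50, 70], [0, 0, 0, 0, 0, 70, 70], [0, 0, 0, 0, 0, 82, 70], [0, 0, 0, 0, 0, 88, 70]]

```text
time: 17.4
ee_pos: [0.5616, 0.2747, 0.0614]
eef_rot: [-2.535, 0.003, 2.985]
ft_force: [0.2, 0.2, -0.5]
width: 0.726
```

Call:
jog_arm:
  steps:
    - [[0, 0, 0, 0, 0, 1, 70], [0, 0, 0, 0, 0, 2.5, 70], [0, 0, 0, 0, 0, 2.5, 70]]

```text
time: 17.65
ee_pos: [0.5612, 0.2751, 0.0585]
eef_rot: [-2.533, 0.002, 2.988]
ft_force: [0.5, -0.4, -0.5]
width: 0.728
```

Call:
jog_arm:
  steps:
    - [[0, 0, 0, 0, 0, 1.5, 70], [0, 0, 0, 0, 0, 3, 70], [0, 0, 0, 0, 0, 3, 70]]

```text
time: 17.9
ee_pos: [0.5602, 0.2732, 0.0542]
eef_rot: [-2.531, 0.0, 2.988]
ft_force: [-0.6, 0.1, -0.7]
width: 0.728
```

Call:
jog_arm:
  steps:
    - [[0, 0, 0, 0, 0, 0, 255], [0, 0, 0, 0, 0, 0, 255], [0, 0, 0, 0, 0, 0, 255], [0, 0, 0, 0, 0, 0, 255], [0, 0, 0, 0, 0, 0, 255]]

```text
time: 18.32
ee_pos: [0.5598, 0.2693, 0.058]
eef_rot: [-2.519, -0.001, 2.983]
ft_force: [-12.7, -22.0, 22.8]
width: 0.518
```

Call:
jog_arm:
  steps:
    - [[0, 0, 0, 0, 0, 0, 255], [0, 0, 0, 0, 0, 0, 255]]

```text
time: 18.48
ee_pos: [0.5598, 0.2692, 0.058]
eef_rot: [-2.519, -0.001, 2.983]
ft_force: [-12.6, -20.4, 23.0]
width: 0.518
```

Call:
jog_arm:
  steps:
    - [[0, 0, 0, 0, -3, -12, 255], [0, 0, 0, 0, -3, -40, 255], [0, 0, 0, 0, -3, -75, 255], [0, 0, 0, 0, -3, -110, 255], [0, 0, 0, 0, -3, -150, 255]]

```text
time: 18.9
ee_pos: [0.5726, 0.3561, 0.1794]
eef_rot: [-2.53, -0.002, 2.988]
ft_force: [2.3, 0.7, -2.2]
width: 0.518
```

Call:
jog_arm:
  steps:
    - [[-7, 0, 0, 0, 0, -20, 255], [-14, 0, 0, 0, 0, -40, 255], [-21, 0, 0, 0, 0, -60, 255], [-28, 0, 0, 0, 0, -75, 255], [-35, 0, 0, 0, 0, -80, 255]]

```text
time: 19.32
ee_pos: [0.5804, 0.4028, 0.247]
eef_rot: [3.133, 0.003, 2.989]
ft_force: [0.0, 0.4, -2.4]
width: 0.52
```

Call:
jog_arm:
  steps:
    - [[0, 0, 0, 0, 0, 0, 255], [0, 0, 0, 0, 0, 0, 255], [0, 0, 0, 0, 0, 0, 255]]

```text
time: 19.57
ee_pos: [0.5798, 0.401, 0.2433]
eef_rot: [-3.137, -0.001, 2.988]
ft_force: [0.3, 0.3, -3.0]
width: 0.526
```

Run:
```python
from cell import env
from h import *
s=env.read_state();d=env.snapshot("wrist");print(s['ee_pos'],s['eef_rot'],s['width'],s['ft_force'])
pickle.dump((s,d),open('w6.pkl','wb'));a=d['color'][90:270,220:410]
cv2.imwrite('pics/w6.png',cv2.resize(a,None,fx=3,fy=3,interpolation=cv2.INTER_CUBIC))
```

```text
[0.5798 0.401  0.2433] [-3.1374 -0.0015  2.9884] 0.5255325950800587 [ 0.3493  0.3136 -2.9915]
```

View pics/w6.png

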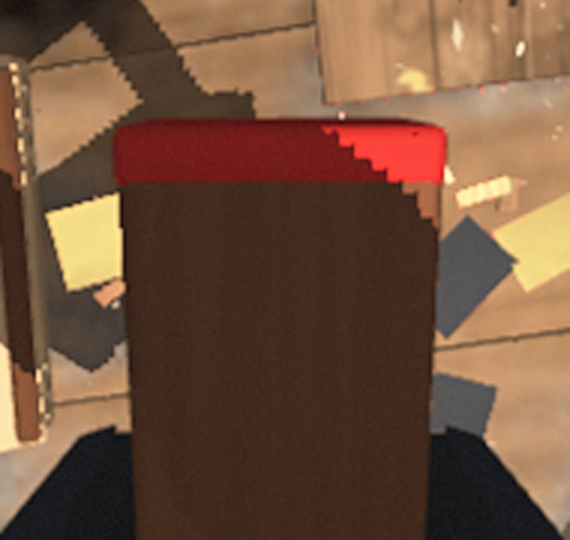

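The blank is held square, its end at crop y≈122, spanning 114–444. Its offset along the fingers is about 1 mm. Moving to place_left.

Call:
jog_arm:
  steps:
    - [[0, 0, 0, -10, -38, 0, 255], [0, 0, 0, -20, -76, 0, 255], [0, 0, 0, -29, -114, 0, 255], [0, 0, 0, -39, -152, 0, 255], [0, 0, 0, -48, -189, 0, 255]]

```text
time: 20.03
ee_pos: [0.5986, 0.2057, 0.2434]
eef_rot: [-3.139, -0.002, 2.99]
ft_force: [0.8, 0.1, -2.7]
width: 0.519
```

Call:
jog_arm:
  steps:
    - [[0, 0, 0, -10, -38, 0, 255], [0, 0, 0, -20, -76, 0, 255], [0, 0, 0, -29, -114, 0, 255], [0, 0, 0, -39, -152, 0, 255], [0, 0, 0, -48, -190, 0, 255]]

```text
time: 20.45
ee_pos: [0.6172, 0.0105, 0.2435]
eef_rot: [-3.14, -0.002, 2.99]
ft_force: [1.5, -0.4, -2.4]
width: 0.52
```

Call:
jog_arm:
  steps:
    - [[0, 0, 0, -10, -38, 0, 255], [0, 0, 0, -20, -76, 0, 255], [0, 0, 0, -29, -114, 0, 255], [0, 0, 0, -39, -152, 0, 255], [0, 0, 1.5, -49, -190, 0, 255]]

```text
time: 20.87
ee_pos: [0.6366, -0.1848, 0.2434]
eef_rot: [-3.141, -0.003, 2.963]
ft_force: [0.3, 0.5, -2.5]
width: 0.515
```

Call:
jog_arm:
  steps:
    - [[0, 0, 0, 0, 0, 20, 255], [0, 0, 0, 0, 0, 50, 255], [0, 0, 0, 0, 0, 80, 255], [0, 0, 0, 0, 0, 105, 255], [0, 0, 0, 0, 0, 120, 255]]

```text
time: 21.28
ee_pos: [0.6355, -0.1824, 0.1198]
eef_rot: [3.141, -0.007, 2.964]
ft_force: [-0.7, -0.3, -2.4]
width: 0.517
```

Call:
jog_arm:
  steps:
    - [[0, 0, 0, 0, 0, 0, 255], [0, 0, 0, 0, 0, 0, 255], [0, 0, 0, 0, 0, 0, 255]]

```text
time: 21.53
ee_pos: [0.6371, -0.1834, 0.1254]
eef_rot: [-3.141, 0.001, 2.963]
ft_force: [0.0, 0.2, -1.9]
width: 0.518
```

Call:
jog_arm:
  steps:
    - [[0, 0, 0, 1, 0, 15, 255], [0, 0, 0, 1, 0, 30, 255], [0, 0, 0, 1, 0, 44, 255], [0, 0, 0, 1, 0, 52, 255], [0, 0, 0, 1, 0, 52, 255]]

```text
time: 21.95
ee_pos: [0.6352, -0.1831, 0.0717]
eef_rot: [3.141, -0.002, 2.962]
ft_force: [-0.2, 0.1, -2.1]
width: 0.521
```

Call:
jog_arm:
  steps:
    - [[0, 0, 0, 0, 0, 0.7, 255], [0, 0, 0, 0, 0, 1.5, 255], [0, 0, 0, 0, 0, 1.5, 255]]

```text
time: 22.2
ee_pos: [0.6358, -0.1834, 0.072]
eef_rot: [-3.141, 0.002, 2.962]
ft_force: [0.9, -0.8, -2.9]
width: 0.52
```

Call:
jog_arm:
  steps:
    - [[0, 0, 0, 0, 0, 0.7, 255], [0, 0, 0, 0, 0, 1.2, 255], [0, 0, 0, 0, 0, 1.2, 255]]

```text
time: 22.45
ee_pos: [0.6354, -0.1833, 0.0698]
eef_rot: [-3.142, 0.0, 2.962]
ft_force: [-0.7, -0.4, -1.9]
width: 0.518
```

Call:
jog_arm:
  steps:
    - [[0, 0, 0, 0, 0, 0.7, 255], [0, 0, 0, 0, 0, 1.4, 255], [0, 0, 0, 0, 0, 1.4, 255]]

```text
time: 22.7
ee_pos: [0.6354, -0.1833, 0.0687]
eef_rot: [-3.142, 0.0, 2.962]
ft_force: [-1.3, 0.3, 0.9]
width: 0.517
```

Call:
jog_arm:
  steps:
    - [[0, 0, 0, 0, 0, 0.6, 255], [0, 0, 0, 0, 0, 0.6, 255], [0, 0, 0, 0, 0, 0.6, 255]]

```text
time: 22.95
ee_pos: [0.6354, -0.1833, 0.0686]
eef_rot: [-3.141, 0.0, 2.962]
ft_force: [-2.9, 1.0, 5.8]
width: 0.521
```

Call:
jog_arm:
  steps:
    - [[0, 0, 0, 0, 0, -0.5, 255], [0, 0, 0, 0, 0, -0.5, 70], [0, 0, 0, 0, 0, -0.5, 70], [0, 0, 0, 0, 0, -0.5, 70], [0, 0, 0, 0, 0, -0.5, 70]]

```text
time: 23.37
ee_pos: [0.6354, -0.1833, 0.0681]
eef_rot: [3.142, 0.0, 2.962]
ft_force: [1.4, 0.9, 0.5]
width: 0.724
```

Call:
jog_arm:
  steps:
    - [[0, 0, 0, 0, 0, -10, 70], [0, 0, 0, 0, 0, -40, 70], [0, 0, 0, 0, 0, -80, 70], [0, 0, 0, 0, 0, -120, 70], [0, 0, 0, 0, 0, -160, 70]]

```text
time: 23.78
ee_pos: [0.635, -0.1831, 0.231]
eef_rot: [-3.141, 0.001, 2.962]
ft_force: [0.1, 0.3, 0.5]
width: 0.724
```

Call:
jog_arm:
  steps:
    - [[0, 0, 0, -15, -20, -25, 70], [0, 0, 0, -30, -40, -50, 70], [0, 0, 0, -30, -60, -70, 70], [0, 0, 0, -30, -60, -70, 70], [0, 0, 0, -30, -60, -70, 70]]

```text
time: 24.2
ee_pos: [0.654, -0.2482, 0.2989]
eef_rot: [-3.141, 0.002, 2.961]
ft_force: [0.6, -0.6, -0.9]
width: 0.722
```

Run:
```python
from cell import env
from h import *
s=env.read_state();d=env.snapshot("wrist");e=env.snapshot("side");print(s['ee_pos'],s['eef_rot'],s['width'],s['ft_force'])
pickle.dump((s,d,e),open('f.pkl','wb'))
a=d['color'][0:300,60:580];a=cv2.resize(a,(780,450)) ;b=cv2.resize(e['color'][130:200,240:500],None,fx=3,fy=2.1)
cv2.imwrite('pics/f.png',np.vstack([a,cv2.resize(b,(780,147))]))
# wrist crop scale 1.5, origin (60,0)
```

```text
[ 0.654  -0.2482  0.2989] [-3.1412  0.0015  2.9605] 0.7217987594893446 [ 0.5653 -0.561  -0.9192]
```

View pics/f.png

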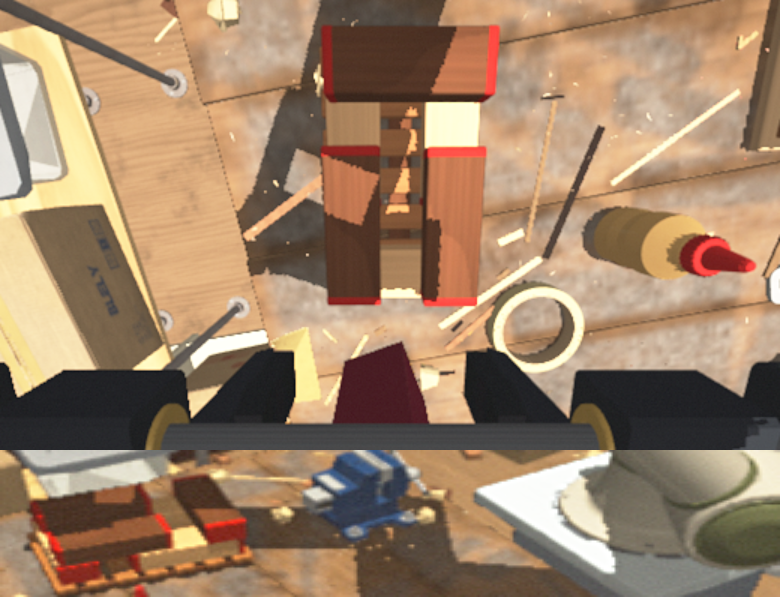

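The final view shows the cross blank at (410,62), and the left and right blanks at (455,227) and (352,227). They are parallel, with an open gap. I'll check the numbers against the places and hand in.

Run:
```python
from cell import env
from h import *
s,d,_=pickle.load(open('f.pkl','rb'));W=cam(d,s)
h=np.radians(-10.3);X=np.array([np.cos(h),np.sin(h)]);Y=np.array([-X[1],X[0]]);c=np.array([.5867,-.2168])
for n,q in(('cross -84,0',[(322,28),(499,26),(495,97),(326,99)]),('left 42,42',[(426,150),(486,149),(476,303),(424,303)]),('right 42,-42',[(321,149),(381,148),(380,302),(329,303)])):
    p=ray(W,np.array(q)/1.5+[60,0],.096)[:,:2];print(n,'meas',(1000*(p.mean(0)-c)@np.c_[X,Y]).round(1),'sides',(1000*np.linalg.norm(np.roll(p,-1,0)-p,axis=1)).round())
env.hand_in()
```

```text
cross -84,0 meas [-81.3   4.4] sides [129.  47. 128.  47.]
left 42,42 meas [41.6 41.5] sides [ 47. 125.  45. 125.]
right 42,-42 meas [ 40.9 -40.6] sides [ 47. 125.  44. 125.]
the job is handed in; nothing more can be done
```

The three dark blanks are stacked as the second layer, and I handed the job in at about 24 s with the gripper clear of everything. No verdict was reported.

- **Placement:** blank 3 lies crosswise over the outer ends of the first layer's pair. Blank 2 is in the -y place and blank 1 in the +y place.
- **Final position check:** I measured each blank's centre from the last wrist picture.

| Place | Should be (mm, pallet axes) | Measured (mm) |
|---|---|---|
| Crosswise | (-84, 0) | (-81, 4) |
| Left | (42, 42) | (42, 42) |
| Right | (42, -42) | (41, -41) |

- **Reliability of those figures:** all three are well inside the 16 mm limit. The measured lengths came out at 125–129 mm against the true 130 mm, so trust these to about 5 mm.
- **Flatness and height:** I did not measure these directly. The two bridging blanks were lowered until they touched the first layer. The crosswise one was released from about 1 mm above it.
- **Other objects:** the first layer, bottle, tape, block plane and sanding block looked undisturbed in the later views, but I did not measure them again. I never reached for the pink look-alike.
- **Contacts and disagreements:**
  - A fingertip pressed on the rest at about 16 N when picking blank 2, most likely on the rib.
  - The wrist force reached about 34 N while closing on blank 1.
  - My image estimates of how deep the fingers held the blanks disagreed by several mm, so I set the last two down by force instead.

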